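# Fit the drum sleeve and hold the run switch

## Robot

A 6-joint arm with a two-finger parallel gripper is mounted at the origin on the work surface; the furniture and walls round the work are solid. World frame = base frame: x ahead of the robot, y to its left, z up, the work surface at z = 0. Lengths are in m, angles in rad, forces in N, time in s.
With the tool pointing down it reaches from about 0.325 to 1 m from the base axis. Payload 5.1 kg.
Tool frame: the origin (TCP) lies at the very end of the fingers, on their centre line; the grasp point (between the pads) lies 19 mm behind it; z points along the fingers, y is the line along which they close (so a half turn about z gives the same grasp; the last joint's range is limited). The gripper opens to 85 mm and grips with 20 to 120 N. Pads are 22 mm wide; open, the fingers measure 114 mm over their backs; the gripper's body (76 mm by 85 mm) begins 54 mm behind the grasp point. The pads swing forward as they close: fully open they stand 13 mm farther back than shut.
Start: joints at [1.156, 0.124, 1.65, -0, 1.367, -0.083], TCP at [0.212, 0.615, 0.231] pointing down, gripper open.
Joint ranges: [-2.61, 2.61], [-1.02, 2.33], [0.03, 2.71], [-1.35, 4.49], [0.32, 2.68], [-2.91, 2.91]. Speed limits (rad/s): [2.57, 2.57, 3.14, 3.14, 3.14, 3.14].

## Interface

Orientations are given as a rotation vector (axis times angle).
In Python, from station import * gives the robot as it stands. The module is installed in compiled form; this text tells all that it offers.
- The arm moves only by the tool step_arm, never from a script. Its argument "motion" is one flat list of numbers, 5 for each row, row after row: the shift along the tool's x, y, z in mm, then the turn about the tool's z in rad, then the opening, from 0 (shut) to 1 (fully open). In form: [x, y, z, yaw, hand, x, y, z, yaw, hand, ...]. A call has 1 to 8 rows; each row shifts and turns the commanded pose from where the row before left it, along the tool's axes as they then stand; what a row does not reach is not made up. A row lasts 1/8 s, in which the tool goes at most 62.5 mm and 10.7 degrees, less where a joint would pass 70% of its speed; a pose out of reach is approached as far as the arm can. A call with a gripper value outside its range is refused whole. The fingers move at their own pace and stop on an object; "grip_force" is the grip in N (left out, the last holds). Time passes only in rows, so rows that do not move let the fingers close. It gives the time, the measured TCP pose, the force, the opening and the grip force at its end, in the units of the state.
- sense(): the state, without advancing time (a new reading comes with each control period).
- read_camera(name): name is "side" or "top"; returns a dict with "color" (400x640x3 uint8, red, green, blue), "fx", "fy", "cx", "cy" (pixels), "dist_coeffs" ([k1, k2, p1, p2, k3] as OpenCV has them; the pictures are not rectified), "extrinsics" (4x4, takes a point from world to camera coordinates). Camera axes: x right, y down, z forward; pixel columns grow to the right and rows downward; lengths in m; the calibration is good to about 2 mm. A picture is of the moment at which its call begins. There is no depth.
- close_job(): hands the job in; it is judged then, once.
The state is a dict: "clock": time; "joints": joint angles; "qd": joint speeds; "effort": joint torques, N m; "tcp_pos": TCP position; "orientation": TCP orientation; "ft_force": force on the tool from outside, world axes, zero at the start; "ft_torque": the same for the moment, N m; "gripper_width": finger opening in m; "grasp_force": force on a finger pad.
Only numpy, scipy, OpenCV 4.12 (cv2) and the standard library are available. Lean on these libraries where they do the work, as an engineer would, in place of code of your own. Each camera call takes 0.05 s, during which the arm holds its last target. There are 200 camera calls.

## Task

Slide the loose metal sleeve over the upright shaft of the polishing spindle, all the way down onto its flange, and let go of it. Only then press the round cap of the hand switch down to its middle (run) position, its top level with the tops of the two guard cheeks beside it, and finish while still holding it there. Never press the cap right through, which trips the stop, and leave the bowl, the steel block and the pot alone.

Things in the scene. Friction and masses are not known exactly. Their poses are not given: they have to be found in the camera images.
- sleeve_mid (a point): Centre (half-way up, on the axis) of the loose plain aluminium drum sleeve: a tube 40 mm outside diameter, 21 mm bore right through, 45 mm tall, standing upright on the worktop, about 0.09 kg. z is along its axis; both ends are alike.
- sleeve: The same loose sleeve; origin at the centre of its lower end, 22.5 mm below its centre.
- spindle_seat (a point): Centre of the top face of the seat flange (32 mm diameter) at the foot of the spindle's shaft, 48 mm above the worktop, where the sleeve's lower end comes to rest. The spindle unit is fixed: a grey housing 100 x 90 mm (x, y), 38 mm tall, a dark disc 64 mm wide on it, and in the middle an upright steel shaft 16 mm in diameter, so the sleeve has 2.5 mm of play all round. z points up along the shaft, x and y along the housing.
- spindle_tip (a point): Top of that shaft, on its axis, 58 mm above the seat (106 mm above the worktop). The last 8 mm taper from 16 to 7 mm in diameter.
- switch_box: The hand switch, fixed to the worktop: a grey box 86 x 104 mm (x, y), 40 mm tall, origin at the centre of its underside. On top, in the middle, a sprung round black cap; to either side of it (along the box's own y, inner faces 64 mm apart) an upright aluminium guard cheek 46 mm long and 8 mm thick, its top 60 mm above the worktop.
- plunger_top (a point): Centre of the flat top of the switch's round cap, 36 mm in diameter: 70 mm above the worktop when free, 60 mm (level with the cheeks) at the middle position, 50 mm when pressed right through. It moves straight down with the cap.
- plunger (a joint): How far the cap is pressed down, in m: 0 free, 0.010 the middle (run) position, 0.020 right through. The spring needs about 3 N to start moving, 7 N at the middle, 11 N at the bottom, with no click or stop between, and pushes the cap back up when let go.
- bowl_b: Bystander: a steel bowl 102 mm across, 47 mm tall, origin at the centre of its underside. Leave alone.
- bench_block: Bystander: a square steel block 64 x 64 x 19 mm, origin at the centre of its underside. Leave alone.
- cream_pot: Bystander: a white round pot with lid, 48 mm across, 50 mm tall, origin at the centre of its underside. Leave alone.
Mind the look-alikes: they are no part of the job. Leave any green look-alike of the switch_box alone. What is shaped like the sleeve but orange is not meant.

How it is judged:
By the outcome, as a careful person would: the job done as asked, in the order asked, and still so for the second after the job is handed in, while the arm keeps its last pose, push and grip.
It also fails if it takes over 56 s, if anything falls off the work surface, if the arm or the gripper's body presses on something with over 40 N, if the wrist force passes 120 N, or if a joint passes its speed limit or range.

## Working session

There is one attempt and no reset: what is moved stays moved. The work goes in short steps, Python scripts to look and compute and a tool call to move; the robot and the scene stay as the last step left them, time stands still between calls to the robot, and variables do not carry over. Pictures are saved under pics/ and viewed, at most 10 in all, crops included, and the job is handed in when it is done.

Besides the shell and the picture viewer there is one more tool, called after "Request:" as name(argument=value, ...) on one line, values as JSON. step_arm: Moves the arm, as the interface text tells. Its arguments: {"type":"object","properties":{"motion":{"type":"array","items":{"type":"number"}},"grip_force":{"type":"number"}},"required":["motion"]}

```bash
mkdir -p pics
python3 - <<'E'
from station import *
import cv2,numpy as np
s=sense();print(s)
for n in("side","top"):
    c=read_camera(n);cv2.imwrite(f"pics/{n}0.png",c["color"][:,:,::-1]);print(n,c["fx"],c["fy"],c["cx"],c["cy"],c["dist_coeffs"]);print(np.round(c["extrinsics"],4), -c["extrinsics"][:3,:3].T@c["extrinsics"][:3,3])
E
```

```text
{'clock': 0.0, 'joints': array([ 1.15639008e+00,  1.24499808e-01,  1.65168992e+00,  1.04339715e-05,
        1.36754912e+00, -8.25860934e-02]), 'qd': array([ 1.52579547e-03, -1.75447261e-03,  1.10181580e-03, -1.93386693e-03,
       -3.48975712e-05,  1.21529351e-03]), 'effort': array([-1.08641382e-04, -4.23629308e+01, -3.65446401e+01, -3.99795670e-05,
        7.05731625e-03, -1.70294754e-05]), 'tcp_pos': array([0.2115081 , 0.61395773, 0.23004707]), 'orientation': array([-0.51874815, -3.09792118,  0.00326317]), 'ft_force': array([-0.62686187,  0.45986691, -0.61800452]), 'ft_torque': array([ 0.00470142, -0.00257432, -0.0369559 ]), 'grasp_force': 0.0, 'gripper_width': 0.08545797379129505}
side 492.61892117224477 492.61892117224477 320.97799883267953 196.7926072955067 [-0.12763305  0.          0.          0.          0.        ]
[[-0.9995 -0.0289 -0.0096  0.5874]
 [-0.0035  0.4228 -0.9062  0.1626]
 [ 0.0303 -0.9058 -0.4227  1.1572]
 [ 0.      0.      0.      1.    ]] [0.55267082 0.99640342 0.64218998]
top 480.1228450101512 480.1228450101512 327.39939568103375 196.8391368009605 [0.01681414 0.         0.         0.         0.        ]
[[ 0.0199 -0.9998 -0.0087 -0.1776]
 [-0.9961 -0.0191 -0.0859  0.5785]
 [ 0.0857  0.0104 -0.9963  1.0784]
 [ 0.      0.      0.      1.    ]] [ 0.48731679 -0.17773563  1.12247169]
```

View pics/side0.png

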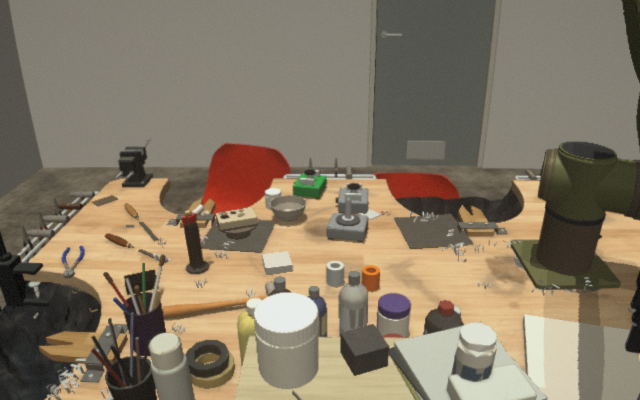

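View pics/top0.png

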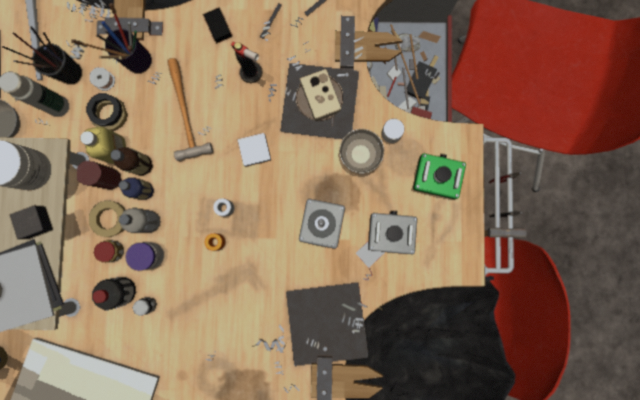

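The side view has the sleeve at (335,273), the orange one at (370,278), the spindle at (348,225) and the grey switch at (353,195). In the top view these are at (222,207), (214,241), (322,223) and (393,233), and the green switch is at (440,175). I'll enlarge crops of both views to measure.

```bash
cat > h.py <<'E'
from station import *
import cv2,numpy as np
def K(c): return np.array([[c["fx"],0,c["cx"]],[0,c["fy"],c["cy"]],[0,0,1.]])
def ray(c,p):
    u=cv2.undistortPoints(np.array([[p]],float),K(c),np.array(c["dist_coeffs"]))[0,0]
    R=c["extrinsics"][:3,:3];t=c["extrinsics"][:3,3]
    return -R.T@t, R.T@np.array([u[0],u[1],1.])
def onz(c,p,z):
    o,d=ray(c,p); return o+d*(z-o[2])/d[2]
def proj(c,P):
    E=c["extrinsics"];return cv2.projectPoints(np.atleast_2d(np.array(P,float)),cv2.Rodrigues(E[:3,:3])[0],E[:3,3],K(c),np.array(c["dist_coeffs"]))[0][:,0]
def crop(c,x,y,w,h,k,f):
    cv2.imwrite(f,cv2.resize(c["color"][y:y+h,x:x+w,::-1],None,fx=k,fy=k,interpolation=cv2.INTER_CUBIC))
E
python3 - <<'E'
from h import *
t=read_camera("top");s=read_camera("side")
a=cv2.resize(t["color"][180:260,200:300],None,fx=4,fy=4,interpolation=2)
crop(t,200,170,100,75,8,"pics/t_sl.png")
crop(t,290,185,140,80,5.7,"pics/t_sp.png")
crop(s,300,170,110,120,5,"pics/s_sp.png")
E
```

```text
(no output)
```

View pics/t_sp.png

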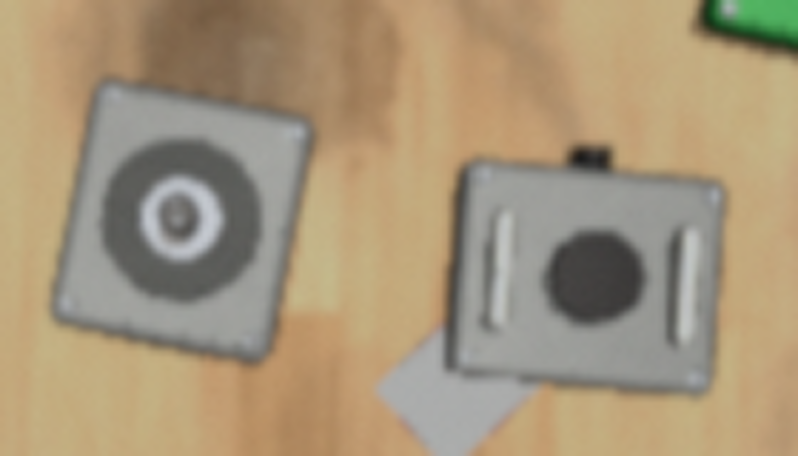

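View pics/s_sp.png

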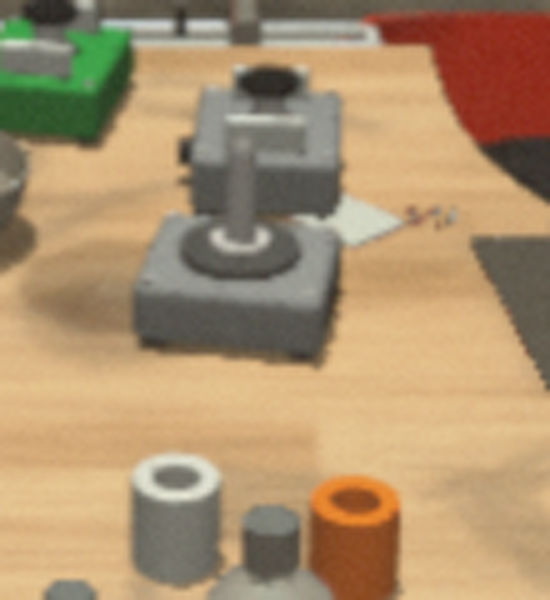

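View pics/t_sl.png

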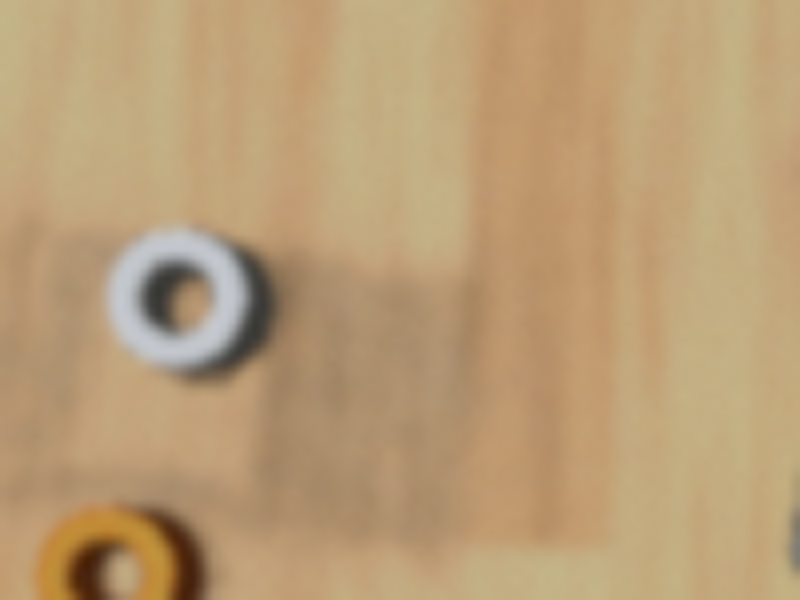

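Top crops show the shaft base ring centred near crop (181,218), the cap at (595,277), and the sleeve's top ring at (180,299). The side crop shows the same objects, with nothing between the sleeve and the spindle. Next I'll measure with masks.

```bash
cat > meas.py <<'E'
from h import *
def blob(c,box,cond,k=6):
    x,y,w,h=box
    im=cv2.resize(c["color"][y:y+h,x:x+w],None,fx=k,fy=k,interpolation=cv2.INTER_CUBIC)
    g=im.max(2).astype(int);sat=g-im.min(2)
    m=cond(g,sat,im.astype(int)).astype(np.uint8)
    cs,_=cv2.findContours(m,cv2.RETR_EXTERNAL,cv2.CHAIN_APPROX_NONE)
    q=max(cs,key=cv2.contourArea)
    f=lambda p:np.array([x,y])+(np.array(p)+.5)/k-.5
    e=cv2.fitEllipse(cv2.convexHull(q));r=cv2.minAreaRect(q)
    return f(e[0]),np.array(e[1])/k,f(cv2.boxPoints(r))
E
python3 - <<'E'
from meas import *
t=read_camera("top");s=read_camera("side")
def show(n,c,b,cond,z):
    p,ax,box=blob(c,b,cond);print(n,p.round(1),ax.round(1),onz(c,p,z).round(4));return box
show("sleeve top",t,(208,194,30,28),lambda g,s,i:(g>165)&(s<45),.045)
show("sleeve side",s,(324,259,22,14),lambda g,s,i:(g>165)&(s<45),.045)
show("orange",t,(200,228,30,28),lambda g,s,i:(s>140)&(g>150),.045)
show("flange top",t,(310,212,24,22),lambda g,s,i:(g>150),.048)
show("disc top",t,(304,206,36,36),lambda g,s,i:(g<125),.044)
b=show("house top",t,(296,194,52,60),lambda g,s,i:(s<28),.038)
H=[onz(t,q,.038) for q in b];print(np.round(H,4),np.mean(H,0))
show("cap top",t,(380,220,30,28),lambda g,s,i:(g<95),.070)
show("flange side",s,(339,212,18,10),lambda g,s,i:(g>150),.048)
show("cap side",s,(344,181,20,10),lambda g,s,i:(g<85),.070)
b=show("switch top",t,(366,212,56,44),lambda g,s,i:(s<28)&(g<190),.040)
H=[onz(t,q,.04) for q in b];print(np.round(H,4),np.mean(H,0))
print(sense()["orientation"])
from scipy.spatial.transform import Rotation as R
print(R.from_rotvec(sense()["orientation"]).as_matrix().round(3))
E
```

```text
sleeve top [221.1 206.5] [17.2 18.3] [0.5535 0.0724 0.045 ]
sleeve side [334.8 265.1] [ 9.7 17.8] [0.5545 0.0742 0.045 ]
orange [209.9 247.7] [0.9 2. ] [0.4609 0.0936 0.045 ]
flange top [321.3 222.8] [14.  14.2] [ 0.5212 -0.1541  0.048 ]
disc top [321.3 223.1] [28.3 28.8] [ 0.5207 -0.154   0.044 ]
house top [321.7 223.4] [48.  66.3] [ 0.5203 -0.1548  0.038 ]
[[ 0.4798 -0.1019  0.038 ]
 [ 0.5785 -0.1197  0.038 ]
 [ 0.5622 -0.2071  0.038 ]
 [ 0.4639 -0.1887  0.038 ]] [ 0.52107391 -0.15433796  0.038     ]
cap top [393.9 233.3] [15.8 16.9] [ 0.5009 -0.3135  0.07  ]
flange side [347.5 217.1] [ 6.  11.8] [ 0.522  -0.1516  0.048 ]
cap side [353.4 186.4] [ 6.3 12.3] [ 0.5025 -0.3008  0.07  ]
switch top [390.7 234.5] [50.1 64.5] [ 0.4984 -0.3102  0.04  ]
[[ 0.5487 -0.2532  0.04  ]
 [ 0.551  -0.3675  0.04  ]
 [ 0.4529 -0.3679  0.04  ]
 [ 0.4506 -0.2545  0.04  ]] [ 0.50081303 -0.31078181  0.04      ]
[-5.18753444e-01 -3.09828378e+00  1.04618128e-03]
[[-0.945  0.326 -0.   ]
 [ 0.326  0.945 -0.001]
 [ 0.    -0.001 -1.   ]]
```

Request:
step_arm(motion=[0,0,-60,0,1,0,0,-60,0,1,-40,-32,0,0,1,-40,-32,0,0,1,-40,-32,0,0,1,-40,-32,0,0,1,-40,-32,0,0,1,-40,-32,0,0,1])

```text
clock: 1.3
tcp_pos: [0.3767, 0.3533, 0.3514]
orientation: [0.518, 3.098, 0.001]
ft_force: [0.2, 0.3, 0.7]
gripper_width: 0.0854
grasp_force: 0.0
```

Request:
step_arm(motion=[-40,-32,0,0,1,-40,-32,0,0,1,-40,-32,0,0,1,-40,-32,0,0,1,-40,-32,0,0,1,-40,-32,0,0,1,0,0,0,0,1,0,0,0,0,1])

```text
clock: 2.3
tcp_pos: [0.5403, 0.0953, 0.3512]
orientation: [-0.519, -3.098, -0.001]
ft_force: [0.0, 1.0, 0.4]
gripper_width: 0.0851
grasp_force: 0.0
```

Request:
step_arm(motion=[-20,-16,0,0,1,0,0,55,0,1,0,0,55,0,1,0,0,55,0,1,0,0,55,0,1,0,0,40,0,1,0,0,0,0,1,0,0,0,0,1])

```text
clock: 3.3
tcp_pos: [0.5553, 0.0744, 0.0935]
orientation: [0.516, 3.096, 0.001]
ft_force: [-0.3, 0.5, 0.7]
gripper_width: 0.0855
grasp_force: 0.0
```

Run:
```python
from h import *
s=read_camera("side");t=read_camera("top")
a=cv2.resize(s["color"][185:300,275:395],None,fx=4,fy=4,interpolation=2)
b=cv2.resize(t["color"][150:265,165:240],None,fx=4,fy=4,interpolation=2)
cv2.imwrite("pics/g1.png",np.hstack([a,b])[:,:,::-1])
print(sense()["tcp_pos"])
```

```text
[0.55612173 0.07401558 0.09446824]
```

View pics/g1.png

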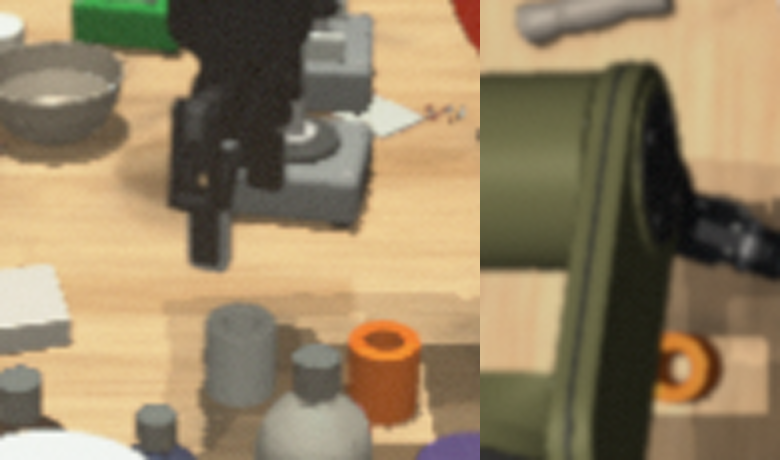

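The side crop shows the near fingertip at crop (210,268), the open hand straddling the sleeve at (240,355), and the orange sleeve clear of it at (385,370). Next I'll go down and grip.

Request:
step_arm(motion=[1,-1,25,0,1,0,0,25,0,1,0,0,20,0,1,0,0,10,0,1,0,0,0,0,1,0,0,0,0,0.6,0,0,0,0,0.4,0,0,0,0,0.4], grip_force=40)

```text
clock: 4.4
tcp_pos: [0.5537, 0.0729, 0.0124]
orientation: [0.519, 3.097, 0.001]
ft_force: [-0.9, -0.4, 1.1]
gripper_width: 0.0394
grasp_force: 40.1
```

Request:
step_arm(motion=[0,0,0,0,0.2,0,0,0,0,0.2,0,0,0,0,0.2,0,0,0,0,0.2,0,0,0,0,0.2,0,0,0,0,0.2])

```text
clock: 5.15
tcp_pos: [0.5537, 0.0729, 0.0124]
orientation: [0.519, 3.097, 0.001]
ft_force: [-2.2, 0.2, 6.3]
gripper_width: 0.0392
grasp_force: 40.6
```

Request:
step_arm(motion=[0,0,-10,0,0.2,0,0,-30,0,0.2,0,0,-40,0,0.2,0,0,-40,0,0.2,0,0,-30,0,0.2,0,0,0,0,0.2,-4,-20,0,0,0.2,-8,-40,0,0,0.2])

```text
clock: 6.15
tcp_pos: [0.5431, 0.0117, 0.1587]
orientation: [-0.515, -3.095, 0.001]
ft_force: [0.6, 0.1, -1.4]
gripper_width: 0.0395
grasp_force: 40.5
```

Request:
step_arm(motion=[-8,-40,0,0,0.2,-8,-40,0,0,0.2,-8,-40,0,0,0.2,-5,-30,0,0,0.2,-2,-13,0,0,0.2,0,0,0,0,0.2,0,0,0,0,0.2])

```text
clock: 7.02
tcp_pos: [0.5207, -0.1512, 0.1607]
orientation: [-0.518, -3.098, -0.001]
ft_force: [-0.6, 0.5, -0.3]
gripper_width: 0.0396
grasp_force: 40.5
```

Run:
```python
from h import *
s=read_camera("side");t=read_camera("top")
a=cv2.resize(s["color"][150:250,300:400],None,fx=4,fy=4,interpolation=2)
b=cv2.resize(t["color"][180:280,270:370],None,fx=4,fy=4,interpolation=2)
cv2.imwrite("pics/g2.png",np.hstack([a,b])[:,:,::-1])
p=sense()["tcp_pos"];print(p,proj(s,[[.5213,-.1537,.106],[p[0],p[1],p[2]-.0115],[p[0],p[1],p[2]+.0335]]))
```

```text
[ 0.52100317 -0.1510595   0.16111069] [[348.07905262 196.70234479]
 [348.44964491 181.53263886]
 [348.69004459 164.95313368]]
```

View pics/g2.png

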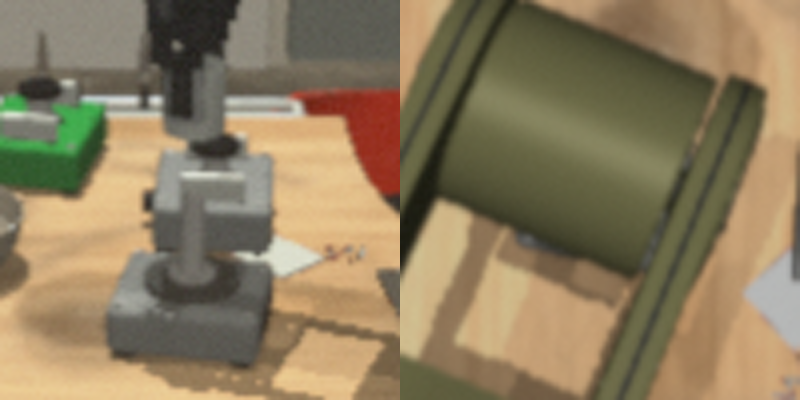

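The side crop shows the sleeve's edges at about 165–224, so its centre is 195. The shaft axis is at about 194, so they line up in x. I'll correct y slightly and lower it over the taper.

Request:
step_arm(motion=[-1,-2.5,0,0,0.2,0,0,20,0,0.2,0,0,15,0,0.2,0,0,8,0,0.2,0,0,5,0,0.2,0,0,5,0,0.2,0,0,5,0,0.2,0,0,0,0,0.2])

```text
clock: 8.12
tcp_pos: [0.5209, -0.1546, 0.103]
orientation: [-0.519, -3.098, -0.0]
ft_force: [-0.5, 0.5, -2.0]
gripper_width: 0.0392
grasp_force: 40.5
```

Run:
```python
from h import *
print(sense()["tcp_pos"],sense()["ft_force"],sense()["ft_torque"])
s=read_camera("side")
k=s["color"].max(2).astype(int)
for r in (180,184,188,192,196,198,200,202,204,206,208,210): print(r,k[r,334:364])
```

```text
[ 0.52088177 -0.15463697  0.10301574] [-0.46548847  0.50507189 -2.03395118] [-0.01510772 -0.00610535  0.00644469]
180 [206 205 162  93  53  41  42  46  43  43  42  48  40  47  49  45  47  43
  41  51  73 123 175 207 216 217 219 218 221 223]
184 [214 218 206 150  66  43  46  44  51  50  51  47  46  47  43  51  73  94
  90  79  65  64  64  77 110 154 184 193 208 225]
188 [229 229 228 221 206 178 130  78  49  44  44  46  46  50  63  71  96 113
 116 118 111  97  73  54  68  92 115 145 178 195]
192 [214 210 205 200 193 168 122  77  52  49  46  49  48  60  87  99 107 117
 116 113 107 105 111 130 148 159 165 159 159 158]
196 [233 229 230 224 191 151 124  82  59  46  49  49  48  62  91  94 101 116
 113 112 107 105 116 125 126 125 128 144 159 161]
198 [226 186 113  99 116 142 128  86  62  50  48  46  50  63  88  96 103 114
 112 110 105 105 114 123 124 124 128 148 162 166]
200 [222 167  80  66 115 154 135 102  92  94  92  87  81  91 103 103 108 118
 112 110 106 110 128 139 139 129 119 143 162 166]
202 [224 179 108  97 108 118 110 102 105 110 111 110 115 117 114 120 116 115
 111 109 107 126 147 151 152 152 154 156 157 156]
204 [226 223 218 187 128  94  91  93 100 101 107 112 120 120 120 119 118 112
 105 100  94  96  93  96  97  93  98  98  98 100]
206 [209 175 132 112  97  88  85  88  89  85  85  94 106 112 115 114 104  93
  89  89  90  85  87  86  87  91  89  87  89  90]
208 [216 217 216 184 125  92  87  91  87  90  89  97 108 111 115 112 104  92
  87  87  87  87  87  88  86  91  90  89  91  89]
210 [222 222 221 190 130  91  88  88  83  85  89  99 106 115 115 110 102  92
  86  87  88  88  86  90  88  90  87  86  91  86]
```

Request:
step_arm(motion=[0,0,7,0,0.2,0,0,7,0,0.2,0,0,7,0,0.2,0,0,7,0,0.2,0,0,7,0,0.2,0,0,3,0,0.2,0,0,0,0,0.2])

```text
clock: 9.05
tcp_pos: [0.5209, -0.1546, 0.065]
orientation: [-0.519, -3.098, -0.0]
ft_force: [-0.3, 0.6, -0.5]
gripper_width: 0.0391
grasp_force: 40.5
```

Request:
step_arm(motion=[0,0,2,0,0.2,0,0,1,0,0.2,0,0,0,0,0.2])

```text
clock: 9.43
tcp_pos: [0.5211, -0.1547, 0.0623]
orientation: [0.519, 3.098, -0.0]
ft_force: [0.7, 0.6, -0.8]
gripper_width: 0.0389
grasp_force: 40.5
```

Request:
step_arm(motion=[0,0,1,0,0.2,0,0,0,0,0.2,0,0,0.5,0,0.2,0,0,0,0,0.2])

```text
clock: 9.93
tcp_pos: [0.521, -0.1547, 0.0608]
orientation: [-0.519, -3.098, -0.0]
ft_force: [0.5, -0.6, -0.5]
gripper_width: 0.0397
grasp_force: 40.5
```

Request:
step_arm(motion=[0,0,0.5,0,0.2,0,0,0,0,0.2,0,0,0.5,0,0.2,0,0,0,0,0.2,0,0,0.5,0,0.2,0,0,0,0,0.2])

```text
clock: 10.68
tcp_pos: [0.5213, -0.1548, 0.0602]
orientation: [0.519, 3.098, -0.0]
ft_force: [-2.4, 0.9, 4.6]
gripper_width: 0.0391
grasp_force: 41.1
```

It makes contact at the expected height, so I'll release and rise.

Request:
step_arm(motion=[0,0,0,0,0.6,0,0,0,0,0.8,0,0,0,0,1,0,0,0,0,1,0,0,-15,0,1,0,0,-40,0,1,0,0,-50,0,1,0,0,-50,0,1])

```text
clock: 11.68
tcp_pos: [0.521, -0.1547, 0.217]
orientation: [0.519, 3.097, -0.0]
ft_force: [1.0, 0.4, 0.2]
gripper_width: 0.0852
grasp_force: 0.0
```

Request:
step_arm(motion=[-3,-10,0,0,0.5,-9,-35,0,0,0,-9,-35,0,0,0,-9,-35,0,0,0,-9,-30,0,0,0,0,0,0,0,0,0,0,0,0,0])

```text
clock: 12.55
tcp_pos: [0.5104, -0.3041, 0.2139]
orientation: [-0.519, -3.098, -0.001]
ft_force: [0.1, 0.6, -0.3]
gripper_width: -0.0001
grasp_force: 0.0
```

Run:
```python
from meas import *
s=read_camera("side");t=read_camera("top")
a=cv2.resize(s["color"][110:260,300:400],None,fx=4,fy=4,interpolation=2)
b=cv2.resize(t["color"][150:300,290:430],None,fx=3.5,fy=4,interpolation=2)[:600]
cv2.imwrite("pics/g3.png",np.hstack([a,b[:, :390]])[:,:,::-1])
print(sense()["tcp_pos"],sense()["gripper_width"])
```

```text
[ 0.51065067 -0.30356768  0.21412596] -0.00033140695201571026
```

View pics/g3.png

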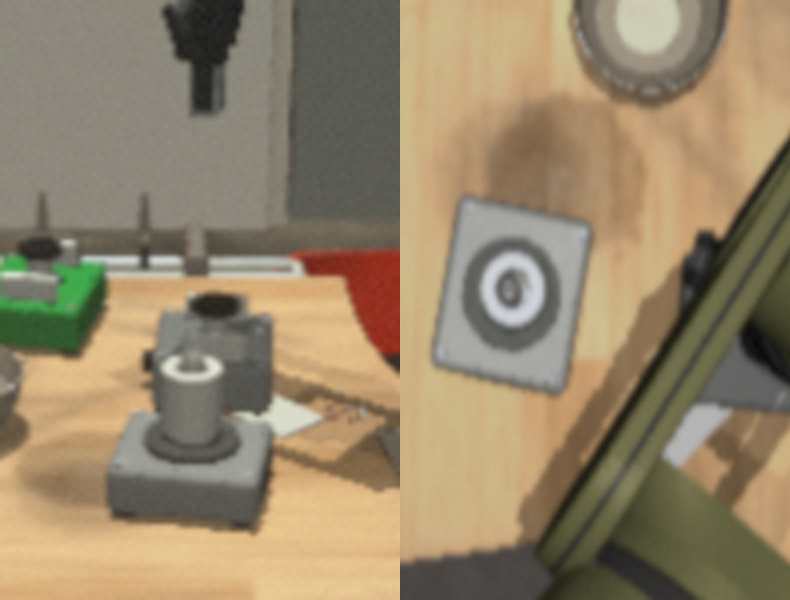

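The sleeve is seated on the flange (side crop 190,400) with the shaft tip showing through, and the shut fingers are above the cap (215,300). Next is the cap: go over it, then down slowly.

Request:
step_arm(motion=[6,-11,0,0,0,0,0,40,0,0,0,0,40,0,0,0,0,30,0,0,0,0,15,0,0,0,0,0,0,0,0,0,0,0,0])

```text
clock: 13.52
tcp_pos: [0.5023, -0.3136, 0.0911]
orientation: [0.518, 3.096, -0.002]
ft_force: [-0.9, -0.0, -0.4]
gripper_width: 0.0001
grasp_force: 0.0
```

Run:
```python
from h import *
s=read_camera("side");crop(s,320,160,80,70,8,"pics/g4.png")
st=sense();p=st["tcp_pos"];print(p,st["ft_force"],proj(s,[p,[.501,-.3125,.07]]))
```

```text
[ 0.50246876 -0.31370999  0.09130832] [ 0.65835708 -0.32731086  1.21769088] [[353.38125731 177.87210419]
 [353.771297   184.82015016]]
```

View pics/g4.png

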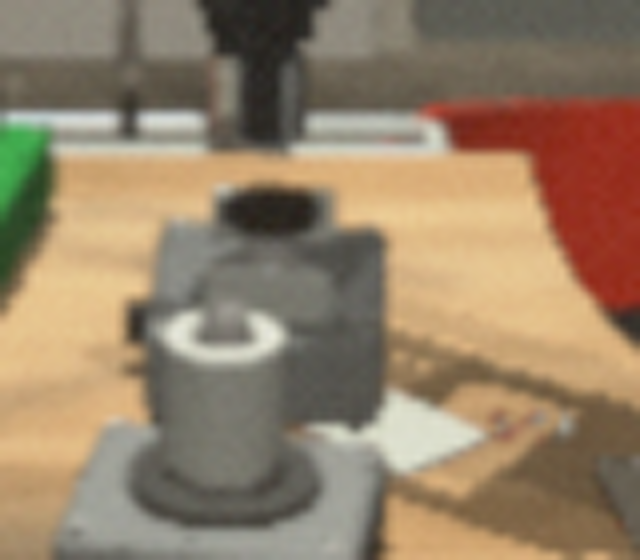

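The fingertips are at crop (262,150), directly above the cap centre (270,210), and both match the projected positions. The sleeve is seated well in front of the switch. I'll go down to just above 70 mm.

Request:
step_arm(motion=[1,1,8,0,0,0,0,8,0,0,0,0,2,0,0,0,0,0,0,0,0,0,0,0,0])

```text
clock: 14.2
tcp_pos: [0.5009, -0.3117, 0.0715]
orientation: [0.519, 3.098, -0.0]
ft_force: [0.4, -0.2, -0.1]
gripper_width: -0.0003
grasp_force: 0.0
```

Request:
step_arm(motion=[0,0,2,0,0,0,0,0,0,0,0,0,2,0,0,0,0,0,0,0])

```text
clock: 14.7
tcp_pos: [0.5012, -0.3119, 0.0678]
orientation: [0.519, 3.098, -0.001]
ft_force: [-0.4, -0.5, 4.2]
gripper_width: -0.0001
grasp_force: 2.0
```

Request:
step_arm(motion=[0,0,2,0,0,0,0,0,0,0,0,0,0,0,0])

```text
clock: 15.08
tcp_pos: [0.5012, -0.3119, 0.0657]
orientation: [0.519, 3.098, -0.001]
ft_force: [-0.2, 0.8, 4.0]
gripper_width: 0.0
grasp_force: 2.4
```

Request:
step_arm(motion=[0,0,2,0,0,0,0,2,0,0,0,0,1.5,0,0,0,0,0,0,0,0,0,0,0,0,0,0,0,0,0])

```text
clock: 15.82
tcp_pos: [0.5012, -0.3119, 0.0605]
orientation: [0.519, 3.098, -0.001]
ft_force: [-0.6, -0.2, 7.0]
gripper_width: -0.0004
grasp_force: 3.4
```

Run:
```python
from h import *
f=[]
for i in range(8):
    s=read_camera("side");st=sense();f.append(np.r_[st["tcp_pos"],st["ft_force"]])
print(np.mean(f,0).round(4),np.std(f,0).round(4))
crop(s,320,150,80,60,10,"pics/g5.png")
```

```text
[ 0.5012 -0.3119  0.0605 -0.4255  0.1029  7.1211] [0.     0.     0.     0.75   0.4376 0.3302]
```

View pics/g5.png

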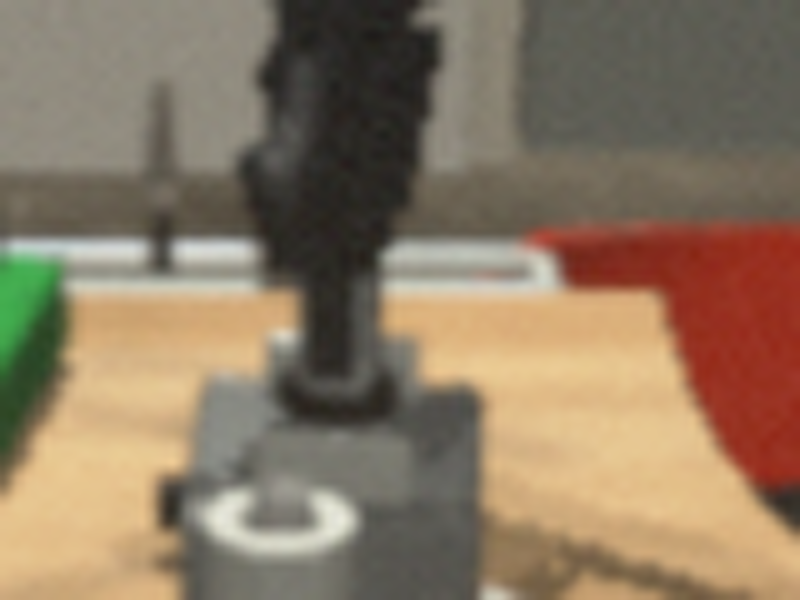

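The fingers are centred on the cap (340,395), and its top is level with the cheeks. The tip is at 60.5 mm and the force is 7.1 N, both right for the middle position. The sleeve is still seated, so I'm handing in.

```bash
python3 -c "
from station import *
print(close_job())"
```

```text
the job is handed in; nothing more can be done
None
```

The job is handed in at about 16 s of the 56 s allowed: the sleeve is down on the spindle flange and released, and the cap is held at the run position (fingertips at 60.5 mm, 7.1 N).

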